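# Take the vial carousel off its keyed spindle

### The arm

A 7-joint arm with a two-finger parallel gripper is mounted at the origin on a cart in front of the work surface, level with it; the furniture and walls round the work are solid. World frame = base frame: x ahead of the robot, y to its left, z up, the work surface at z = 0. Lengths are in m, angles in rad, forces in N, time in s.
With the tool pointing down it reaches from about 0.4 to 0.85 m from the base axis. Payload 10.4 kg.
Tool frame: the origin (TCP) lies midway between the tips of the shut fingers; the grasp point (between the pads) lies 19 mm behind it (manip.pinch_z is the distance from the TCP to the grasp point, in m); y points along the fingers, x is the direction in which the jaws open and shut, and the axes are right-handed (so a half turn about y gives the same grasp; the last joint's range is limited). The gripper opens to 85 mm and grips with 20 to 120 N. Pads are 22 mm wide; open, the fingers measure 114 mm over their backs; the gripper's body (76 mm by 85 mm) begins 54 mm behind the grasp point. The pads swing forward as they close: fully open they stand 13 mm farther back than shut.
Start: joints at [-1.176, 0.332, -0.065, 1.46, 0.022, 1.35, -0.088], TCP at [0.254, 0.571, 0.231] pointing down, gripper open.
Joint ranges: [-2.6, 2.6], [-0.5, 2.12], [-1.47, 1.34], [0.16, 2.42], [-1.27, 4.41], [0.06, 2.06], [-2.6, 2.6]. Speed limits (rad/s): [2.22, 2.22, 2.79, 2.79, 3.14, 3.14, 3.14].

### API

Orientations are given as a unit quaternion [x, y, z, w].
In Python, from workcell import manip gives the robot as it stands.
- The arm moves only by the shell command python3 -m pendant 'ROWS' [OPENING] [FORCE]. ROWS is a JSON object of lists of equal length, an entry for each row: "offset": the shift along the tool's x, y, z scaled (see below), a list of three; "turn": the turn, a rotation vector about the tool's x, y, z scaled (see below), a list of three. A call has 1 to 12 rows; each row is the pose to reach, as a shift and turn from the pose measured when the call began, along the tool's axes at that moment; what a row does not reach only later rows make up. The controller multiplies each number of a shift by 200 mm and each number of a turn by 45 degrees. A row lasts 1/8 s, in which the tool goes at most 62.5 mm and 10.7 degrees, less where a joint would pass 70% of its speed; a pose out of reach is approached as far as the arm can. A call with a number of a shift or a turn outside -1 to 1 is refused whole. A call with a gripper value outside its range is refused whole. OPENING is the opening in per cent of the stroke, from 0 (shut) to 100 (fully open), set as the call begins (- or left out, the last holds). The fingers move at their own pace and stop on an object; FORCE is the grip in N (left out, the last holds). Time passes only in rows, so rows that repeat a pose let the fingers close. It gives the time, the measured TCP pose, the force and the opening at its end, in the units of the state.
- manip.get_obs(): the state, without advancing time (a new reading comes with each control period).
- manip.camera(name): name is "scene" or "top"; returns (picture, depth): 420x560x3 uint8, red, green, blue; 420x560 float32, m along the optical axis (not along the pixel's ray), 0 where there is no reading.
- manip.camera_model(name): a dict with "intrinsics" (3x3 intrinsics, pixels), "k1" (the pictures are not rectified: a ray, as slopes to the right and down, at radius r is drawn at 1 + k1 r^2 times it, then the intrinsics apply), "R" (3x3) and "t" (3): a world point X has camera coordinates R X + t. Camera axes: x right, y down, z forward; pixel columns grow to the right and rows downward; lengths in m; the calibration is good to about 2 mm. A picture is of the moment at which its call begins. camera_model takes no time and is no camera call.
- manip.hand_in(): hands the job in, once; it reports no verdict.
The state is a dict: "clock": time; "joint_pos": joint angles; "joint_velocities": joint speeds; "tau": joint torques, N m; "position": TCP position; "ee_rot": TCP orientation; "ft_force": force on the tool from outside, world axes, zero at the start; "torque": the same for the moment, N m; "grip_width": opening from 0.0 (shut) to 1.0 (fully open).
Only numpy, scipy, OpenCV 4.12 (cv2) and the standard library are available. Lean on these libraries where they do the work, as an engineer would, in place of code of your own. Each camera call takes 0.05 s, during which the arm holds its last target. There are 200 camera calls.

### The job

The blue vial carousel is locked on the spindle of the little white drive by the square cross-pin above its white hub. Hold the hub, turn it counter-clockwise (seen from above) while drawing it up only lightly until its two keyways come under the pin, then slide it straight up off the spindle, keeping it level, and set it down gently, flat in the steel tray. Never force the hub against the pin or the spindle, and leave the other things on the bench where they are.

Things in the scene. Friction and masses are not known exactly. Their poses are not given: they have to be found in the camera images.
- drive: white carousel drive fixed to the bench, 150 (x) x 126 (y) x 48 mm, dark front panel on its -x face; origin at the centre of its underside, z up. From its centre rises an upright steel spindle; a seating collar round it, 34 mm wide, its top 58 mm above the origin, carries the hub
- spindle_top (a point): centre of the spindle's free upper end, 134 mm above the bench; the spindle is a 20 mm diameter rod, its last 5 mm tapered. The carousel is clear of it when raised 76 mm from its seat
- pin_centre (a point): centre of the cross-pin (square, 6 x 6 mm, 32 mm long) that goes level through the spindle, 125 mm above the bench. The direction the pin points in is NOT given by this point's axes; the motor holds it still, and it must be seen from above or felt. More than 25 N between hub and pin or spindle is too much
- carousel: vial carousel, about 0.28 kg (a quarter either way): two blue decks, 132 mm diameter, at heights 0-6 and 20-24 mm; vials up to 45 mm high, none within 49 mm of the axis; a white tubular hub, 40 mm outside, bore 22 mm, 62 mm high. Origin on the axis at the underside, z up. Two keyways 8 mm wide run all the hub's height, out to 17 mm from the axis, in its +x and -x directions
- hub_top (a point): centre of the hub's top face, 62 mm above the carousel's origin; a red dash marks each keyway. At the start the pin is 2 mm above this face, and the keyways come under it when the hub is turned counter-clockwise (from above) by 15 to 85 degrees; turned on, it is locked again. In line to about 4 degrees the hub slides up freely; else the pin blocks it. It leaves the pin when raised 70 mm
- tray: shallow square steel tray fixed to the bench, 172 x 172 mm outside, rim 14 mm high (a 180 mm wide lip at the rim), inside 166 x 166 mm; origin at the centre of its underside
- tray_floor (a point): centre of the tray's inner floor, 3 mm above the bench
- vial_0: 28 mm wide, 59 mm high capped vial standing on the bench beyond the drive; bystander, origin at its base
- vial_3: 28 mm wide, 59 mm high capped vial standing on the bench beyond the drive; bystander, origin at its base
- tweezers: steel tweezers, 125 mm long, 8 mm high, lying on the bench nearer the robot; bystander, origin at its underside
- marker: marker pen, 133 mm long, lying on the bench; bystander

How it is judged:
By the outcome, as a careful person would: the job done as asked, in the order asked, and still so for the second after the job is handed in, with the robot touching nothing.
It also fails if it takes over 70 s, if anything falls off the work surface, if the arm or the gripper's body presses on something with over 40 N, if the wrist force passes 120 N, or if a joint passes its speed limit or range.

## Working session

There is one attempt and no reset: what is moved stays moved. The work goes in short steps, Python scripts to look and compute and a shell command to move; the robot and the scene stay as the last step left them, time stands still between calls to the robot, and variables do not carry over. Pictures are saved under pics/ and viewed, about 8 in all and at most 12, crops included, and the job is handed in when it is done.

```bash
ls; mkdir -p pics; cat > h.py <<'E'
import numpy as np, cv2
from workcell import manip
def snap(n,f):
    p,d=manip.camera(n); cv2.imwrite(f'pics/{f}.png',p[:,:,::-1]); np.savez(f'pics/{f}.npz',p=p,d=d); return p,d
def ray(n,u,v):
    m=manip.camera_model(n);K=np.array(m['intrinsics']);R=np.array(m['R']);t=np.array(m['t'])
    s=cv2.undistortPoints(np.array([[[u,v]]],float),K,np.array([m['k1'],0,0,0.]))[0,0]
    return -R.T@t, R.T@np.array([s[0],s[1],1])
def onplane(n,u,v,z):
    c,d=ray(n,u,v); return c+d*(z-c[2])/d[2]
def st():
    o=manip.get_obs(); print({k:np.round(o[k],4).tolist() for k in ['clock','position','ee_rot','ft_force','torque','grip_width','joint_pos']})
E
python3 - <<'E'
from h import *
st(); print(manip.pinch_z)
for n in ['top','scene']:
    snap(n,n+'0'); m=manip.camera_model(n); print(n,m)
a=cv2.imread('pics/top0.png')
E
```

```text
pics
{'clock': 0.0, 'position': [0.2534, 0.5709, 0.2305], 'ee_rot': [0.5931, 0.385, -0.3859, -0.5925], 'ft_force': [-0.5031, 0.1092, -0.2108], 'torque': [-0.0264, 0.0407, -0.0031], 'grip_width': 0.9997, 'joint_pos': [-1.1756, 0.3329, -0.0647, 1.4609, 0.0216, 1.3499, -0.0885]}
0.0187
top {'intrinsics': array([[411.14319483,   0.        , 277.54289902],
       [  0.        , 411.14319483, 205.6139704 ],
       [  0.        ,   0.        ,   1.        ]]), 'k1': -0.11435886268689166, 'R': array([[ 0.02016064, -0.99959134,  0.02026578],
       [-0.99901492, -0.0209422 , -0.03912306],
       [ 0.03953148, -0.01945707, -0.99902887]]), 't': array([-0.32172248,  0.55479892,  0.9295356 ])}
scene {'intrinsics': array([[444.49393766,   0.        , 278.77962808],
       [  0.        , 444.49393766, 207.82689991],
       [  0.        ,   0.        ,   1.        ]]), 'k1': 0.023236492864397575, 'R': array([[-0.7969384 , -0.60361685, -0.02314917],
       [-0.36779796,  0.51528018, -0.7740872 ],
       [ 0.47918038, -0.6083856 , -0.63265561]]), 't': array([0.26825887, 0.4440151 , 0.45722284])}
```

View pics/top0.png

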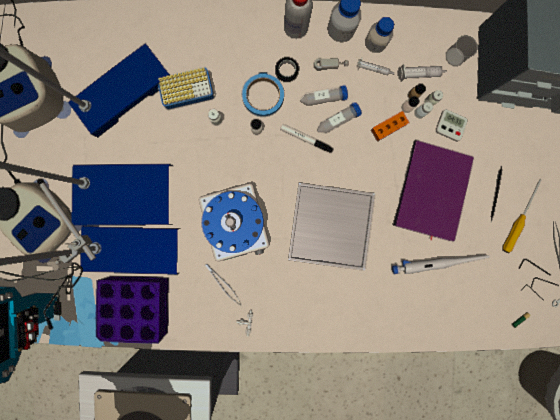

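View pics/scene0.png

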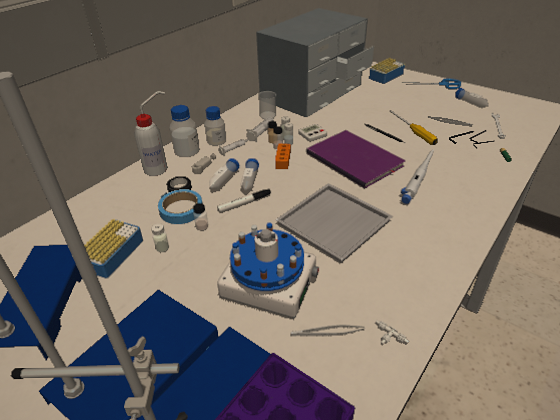

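```bash
python3 - <<'E'
from h import *
a=cv2.imread('pics/top0.png')[188:256,196:272]; b=cv2.imread('pics/scene0.png')[215:295,215:320]
A=cv2.resize(a,None,fx=7.5,fy=7.5,interpolation=cv2.INTER_CUBIC)[:,:]
cv2.imwrite('pics/c1.png',A)
p=np.load('pics/top0.npz')['p']; d=np.load('pics/top0.npz')['d']
hsv=cv2.cvtColor(p,cv2.COLOR_RGB2HSV)
roi=np.zeros(p.shape[:2],np.uint8); roi[175:265,195:275]=1
red=((hsv[...,0]<10)|(hsv[...,0]>170))&(hsv[...,1]>110)&(roi>0)
for v,u in np.argwhere(red): print(u,v,p[v,u],round(float(d[v,u]),3))
blue=((hsv[...,0]>100)&(hsv[...,0]<125)&(hsv[...,1]>120)&(roi>0)).astype(np.uint8)
c=max(cv2.findContours(blue,0,2)[0],key=cv2.contourArea); e=cv2.fitEllipse(cv2.convexHull(c)); print('blue',e,onplane('top',*e[0],58+.0 if 0 else .082))
# tray by depth/gray contour
roi[:]=0; roi[170:280,280:385]=1
g=((hsv[...,1]<50)&(roi>0)).astype(np.uint8)
c=max(cv2.findContours(g,0,2)[0],key=cv2.contourArea); r=cv2.minAreaRect(c); print('tray',r)
q=np.array([onplane('top',*x,.014) for x in cv2.boxPoints(r)]);print(q,q.mean(0),np.linalg.norm(q-np.roll(q,1,0),axis=1))
E
```

```text
227 213 [194 100 104] 0.835
232 230 [185 112 101] 0.833
233 230 [202  98  91] 0.831
blue ((232.19061279296875, 221.57986450195312), (60.50343322753906, 61.36490249633789), 34.740509033203125) [ 0.52263903 -0.21322465  0.082     ]
tray ((331.9999694824219, 224.49996948242188), (103.99998474121094, 108.99998474121094), 0.0)
[[ 0.39340435 -0.31926016  0.014     ]
 [ 0.64357738 -0.31425722  0.014     ]
 [ 0.64975363 -0.55724515  0.014     ]
 [ 0.39624839 -0.56047866  0.014     ]] [ 0.52074594 -0.4378103   0.014     ] [0.24123526 0.25022305 0.24306641 0.25352586]
```

View pics/c1.png

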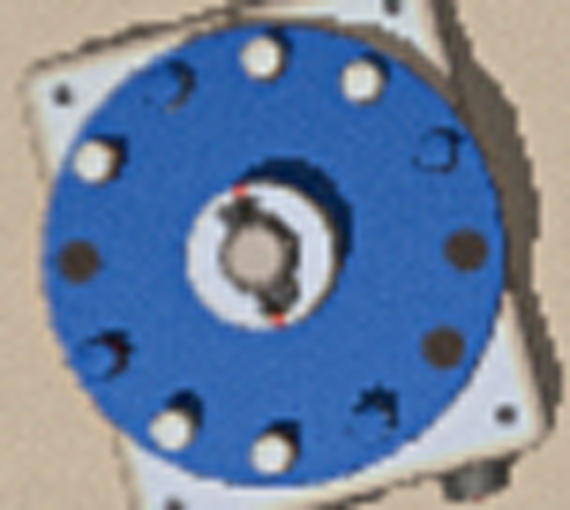

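```bash
python3 - <<'E'
from h import *
np.set_printoptions(linewidth=250)
z=np.load('pics/top0.npz'); p,d=z['p'],z['d']
def world(n,us,vs,d):
    m=manip.camera_model(n);R=np.array(m['R']);t=np.array(m['t'])
    out=[]
    for u,v in zip(us,vs):
        c,r=ray(n,u,v); out.append(c+r*d[v,u])
    return np.array(out)
vs,us=np.mgrid[210:235,220:246]
W=world('top',us.ravel(),vs.ravel(),d).reshape(25,26,3)
print((W[...,2]*1000).round().astype(int))
print('hub pts mean', W[(W[...,2]>.115)&(W[...,2]<.124)].mean(0))
hsv=cv2.cvtColor(p,cv2.COLOR_RGB2HSV)
print('tray cols',hsv[225,325:335:4],'rim',hsv[186,330],'bench',hsv[160,330])
def up(im,f): 
    im=im.astype(np.float32); lo,hi=np.percentile(im,2),np.percentile(im,99.5)
    return cv2.resize(np.clip((im-lo)/(hi-lo)*255,0,255).astype(np.uint8),None,fx=f,fy=f,interpolation=cv2.INTER_CUBIC)
a=up(np.clip(p[208:236,218:246,::-1],60,255),14)
s=np.load('pics/scene0.npz')['p']; b=up(s[222:266,246:290-16+0,::-1],14)[:392]
b=up(s[224:264,248:284,::-1],9.8)
cv2.imwrite('pics/c2.png',np.hstack([a,b[:392]]))
E
```

```text
[[ 83  82  81  84  85  79  80  84  82  82  81  82  81  81  80  82  83  81  82  81  83  82  80  81  83  82]
 [ 81  83  81  81  84  82  82  81  80  82  82  81  83  86  82  79  85  82  81  82  82  80  82  85  83  84]
 [ 84  81  81  83  82  83  82  83  81 121 120 121 118  83  81  80  82  83  85  83  86  81  83  80  81  83]
 [ 84  84  82  83  82  85 121 120 121 120 121 120 122 120 119 117  81  86  82  81  84  80  83  81  85  82]
 [ 82  84  81  83 120 124 119 116 104  86 121 122 119 121 119 123 121  89  84  83  82  84  83  80  80  83]
 [ 81  81  81  82 121 121 126 126  81  60  60 122 120 118 117 119 119 118  97  84  85  84  82  85  83  83]
 [ 84  84  82 120 120 127 132 130  87  65  58 118 121 120 120 121 121 118 120  94  82  80  83  83  82  81]
 [ 82  84 118 122 119 127 130 128 130 131 131 129 119  78 122 122 120 123 120 111  80  81  83  83  83  82]
 [ 82  81 121 120 120 121 129 130 134 133 133 133 130 130 105 119 123 118 122 121  99  82  81  84  82  82]
 [ 83 121 121 122 121 120 131 135 131 135 135 133 136 134 131 121 121 121 119 122 109  79  81  85  83  81]
 [ 83 120 120 122 119 130 133 
[... 1020 characters left out ...]
84  84  82  82  84]
 [ 81  84  81  81  83  82 118 119 122 120 122 122 121 123 121 112  83  84  83  83  82  83  81  81  82  83]
 [ 79  83  82  81  81  84  83  81 121 122 118 120 122  84  80  86  81  82  83  83  81  81  80  82  80  80]
 [ 82  85  84  83  81  81  86  82  83  82  80  85  84  83  79  84  83 957  85  85  86  83  82  82  82  82]
 [ 81  87  83  83  85  83  85  82  86  81  82  81  85  84  84  81  86  82  80  83  83  82  81  80  82  81]
 [ 85  85  82  83  82  82  80  83  81  83  84  80  87  82  81  83  83  83  83  81  86  83  83  81  80  82]]
hub pts mean [ 0.52249534 -0.21328208  0.12008038]
tray cols [[  9  30 169]
 [ 15  31 166]
 [ 17  31 165]] rim [ 18  49 119] bench [ 16  49 193]
```

View pics/c2.png

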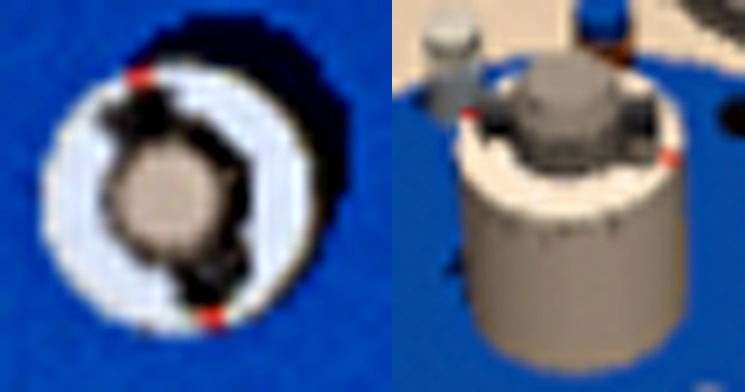

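```bash
cat >> h.py <<'E'
def cloud(n,f,u0,u1,v0,v1):
    z=np.load(f'pics/{f}.npz'); d=z['d']; vs,us=np.mgrid[v0:v1,u0:u1]
    out=[]
    for u,v in zip(us.ravel(),vs.ravel()):
        c,r=ray(n,u,v); out.append(c+r*d[v,u])
    return np.array(out), z['p'][v0:v1,u0:u1].reshape(-1,3)
def Rt():
    from scipy.spatial.transform import Rotation as Ro
    return Ro.from_quat(manip.get_obs()['ee_rot'])
E
cat > ang.py <<'E'
from h import *
def pinfit(f):
    W,P=cloud('top',f,215,250,205,240)
    sp=W[(W[:,2]>.1325)&(W[:,2]<.138)].mean(0); print('spindle',sp)
    q=W-sp; r=np.hypot(q[:,0],q[:,1])
    s=(W[:,2]>.1245)&(W[:,2]<.1315)&(r>.0115)&(r<.0175)
    for a in W[s]: pass
    th=np.arctan2(q[s,1],q[s,0]); m=np.angle(np.exp(2j*th).mean())/2
    print('pin n',s.sum(),'deg',np.degrees(m), sorted(np.degrees(th).round().astype(int)))
    return sp
if __name__=='__main__':
    sp=pinfit('top0')
    h=cv2.cvtColor(np.load('pics/top0.npz')['p'],cv2.COLOR_RGB2HSV); 
    hub=np.array([.5225,-.2133]); 
    p=np.load('pics/top0.npz')['p'].astype(int); ex=np.clip(p[...,0]-p[...,1:].max(2)-15,0,None)
    E=[]
    for sl in [(slice(209,217),slice(222,234)),(slice(226,234),slice(226,240))]:
        e=ex[sl]; vv,uu=np.mgrid[sl]; c=(e*uu).sum()/e.sum(),(e*vv).sum()/e.sum(); E.append(onplane('top',*c,.12)); print(c,e.sum(),E[-1])
    dd=E[0]-E[1]; print('keyway deg',np.degrees(np.arctan2(dd[1],dd[0])),'mid',(E[0]+E[1])/2,np.linalg.norm(dd))
    z=np.load('pics/top0.npz'); hsv=cv2.cvtColor(z['p'],cv2.COLOR_RGB2HSV)
    g=((hsv[...,1]<40)&(hsv[...,2]<185)).astype(np.uint8); roi=np.zeros_like(g); roi[170:280,280:385]=1; g=cv2.morphologyEx(g*roi,cv2.MORPH_OPEN,np.ones((3,3)))
    c=max(cv2.findContours(g,0,2)[0],key=cv2.contourArea); r=cv2.minAreaRect(c); print('tray',r)
    b=np.array([onplane('top',*x,.003) for x in cv2.boxPoints(r)]);print(b.mean(0),np.linalg.norm(b-np.roll(b,1,0),axis=1))
    st(); print(Rt().as_matrix().round(3))
E
python3 ang.py
```

```text
spindle [ 0.52239624 -0.21264742  0.13427986]
pin n 13 deg 35.70819528152754 [np.int64(-156), np.int64(-152), np.int64(-149), np.int64(-145), np.int64(-140), np.int64(-134), np.int64(-134), np.int64(25), np.int64(27), np.int64(32), np.int64(40), np.int64(42), np.int64(48)]
(np.float64(227.50887573964496), np.float64(213.12426035502958)) 169 [ 0.53968505 -0.2067015   0.12      ]
(np.float64(232.61875), np.float64(229.91875)) 160 [ 0.50578305 -0.21790527  0.12      ]
keyway deg 18.2874401180388 mid [ 0.52273405 -0.21230338  0.12      ] 0.03570531988549241
tray ((331.2013244628906, 226.16571044921875), (77.30261993408203, 78.08828735351562), 7.853313446044922)
[ 0.51661582 -0.43709962  0.003     ] [0.181003   0.18142292 0.1821899  0.18302705]
{'clock': 0.1, 'position': [0.2535, 0.5709, 0.2306], 'ee_rot': [0.5931, 0.3851, -0.3858, -0.5926], 'ft_force': [0.4226, -0.3219, -0.5495], 'torque': [0.0173, -0.0125, -0.0011], 'grip_width': 1.0019, 'joint_pos': [-1.1756, 0.3328, -0.0647, 1.4608, 0.0216, 1.3499, -0.0885]}
[[ 0.406 -0.    -0.914]
 [ 0.914 -0.001  0.406]
 [-0.001 -1.    -0.   ]]
```

```bash
python3 - <<'E'
from h import *
np.set_printoptions(linewidth=220,suppress=True)
C=[]
for n in ['top','scene']:
    z=np.load(f'pics/{n}0.npz')['d']; W,P=cloud(n,n+'0',0,560,0,420); W=W[z.ravel()>0]; C.append(W)
W=np.vstack(C); W=W[(W[:,2]>.1)&(W[:,0]<.8)&(W[:,0]>.1)&(W[:,1]>-.1)&(W[:,1]<.75)]
H={}
for a in W:
    k=(int(a[0]//.04),int(a[1]//.04)); H.setdefault(k,[]).append(a[2])
print('rows x, cols y: max height cm (min cm)')
ys=range(-3,19); print('      ',' '.join(f'{y*4:6d}' for y in ys))
for x in range(2,20): print(f'{x*4:4d}  ',' '.join(f'{int(min(H[x,y])*100):3d}-{int(max(H[x,y])*100):2d}' if (x,y) in H and len(H[x,y])>4 else '   .  ' for y in ys))
E
```

```text
Traceback (most recent call last):
  File "h.py", line 17, in cloud
    c,r=ray(n,u,v); out.append(c+r*d[v,u])
        ~~~^^^^^^^
  File "h.py", line 6, in ray
    m=manip.camera_model(n);K=np.array(m['intrinsics']);R=np.array(m['R']);t=np.array(m['t'])
ValueError: time passes only in moves, steps and waits
```

```bash
cat >> h.py <<'E'
import os,pickle
if not os.path.exists('cam.pkl'): pickle.dump({n:{k:np.array(v) for k,v in manip.camera_model(n).items()} for n in ['top','scene']},open('cam.pkl','wb'))
CM=pickle.load(open('cam.pkl','rb'))
def rays(n,uv):
    m=CM[n]; s=cv2.undistortPoints(np.array(uv,float).reshape(-1,1,2),m['intrinsics'],np.array([float(m['k1']),0,0,0]))[:,0]
    return -m['R'].T@m['t'], np.c_[s,np.ones(len(s))]@m['R']
def ray(n,u,v):
    c,r=rays(n,[[u,v]]); return c,r[0]
def cloud(n,f,u0,u1,v0,v1):
    z=np.load(f'pics/{f}.npz'); vs,us=np.mgrid[v0:v1,u0:u1]
    c,r=rays(n,np.c_[us.ravel(),vs.ravel()]); return c+r*z['d'][v0:v1,u0:u1].reshape(-1,1), z['p'][v0:v1,u0:u1].reshape(-1,3)
E
python3 - <<'E'
from h import *
C=[]
for n in ['top','scene']:
    z=np.load(f'pics/{n}0.npz')['d']; W,P=cloud(n,n+'0',0,560,0,420); W=W[z.ravel()>0]; C.append(W)
W=np.vstack(C); W=W[(W[:,2]>.1)&(W[:,0]<.8)&(W[:,0]>.1)&(W[:,1]>-.1)&(W[:,1]<.75)]
H={}
for a in W:
    k=(int(a[0]//.04),int(a[1]//.04)); H.setdefault(k,[]).append(a[2])
print('rows x, cols y: max height cm (min cm)')
ys=range(-3,19); print('      ',' '.join(f'{y*4:6d}' for y in ys))
for x in range(2,20): print(f'{x*4:4d}  ',' '.join(f'{int(min(H[x,y])*100):3d}-{int(max(H[x,y])*100):2d}' if (x,y) in H and len(H[x,y])>4 else '   .  ' for y in ys))
E
```

```text
rows x, cols y: max height cm (min cm)
          -12     -8     -4      0      4      8     12     16     20     24     28     32     36     40     44     48     52     56     60     64     68     72
   8      .      .      .      .      .      .      .      .      .      .      .      .      .      .      .      .      .      .      .      .      .      .  
  12      .      .      .      .      .      .      .      .      .      .      .      .      .      .      .      .      .      .      .      .      .      .  
  16      .      .      .      .      .      .      .      .      .      .      .      .      .      .      .      .      .      .      .      .      .      .  
  20      .      .      .      .      .      .      .    19-23  17-23    .      .      .      .      .      .      .      .      .      .      .      .      .  
  24      .      .      .      .      .      .      .    13-19  16-23    .      .      .      .      .      .      .      .      .      .      .      .      .  
  28      .      .      .      .      .    19-20  20-20  13-19  17-21    .      .      .      .
[... 1295 characters left out ...]
      .      .      .      .      .      .      .      .  
  64      .      .      .      .      .      .      .      .      .      .      .      .      .      .      .      .      .      .      .      .      .      .  
  68      .      .      .      .      .      .      .      .      .      .      .      .      .      .      .      .      .      .      .      .      .      .  
  72      .      .      .      .      .      .      .      .      .    10-10  10-11    .      .      .      .      .      .      .      .      .      .      .  
  76      .      .      .      .      .      .    10-37    .    10-11  10-12  10-11    .      .      .      .      .      .      .      .      .      .      .
```

```bash
python3 - <<'E'
from h import *
for n in ['top','scene']:
    W,P=cloud(n,n+'0',0,560,0,420); d=np.load(f'pics/{n}0.npz')['d'].ravel()
    s=(d>0)&(W[:,2]>.24)&(W[:,0]<.7)&(W[:,0]>.1)&(W[:,1]>-.1)&(W[:,1]<.4); W=W[s]
    for z in np.arange(.24,.6,.04):
        q=W[(W[:,2]>=z)&(W[:,2]<z+.04)&(W[:,0]<.52)]; q2=W[(W[:,2]>=z)&(W[:,2]<z+.04)&(W[:,0]>.52)]
        print(n,round(z,2),len(q),q.min(0).round(3) if len(q) else '',q.max(0).round(3) if len(q) else '',len(q2),q2.mean(0).round(3) if len(q2) else '')
E
python3 -m pendant '{"offset":[[-0.1,-0.08,0],[-0.2,-0.16,0],[-0.3,-0.24,0],[-0.42,-0.32,0],[-0.54,-0.4,0],[-0.66,-0.5,0],[-0.78,-0.6,0],[-0.9,-0.7,0],[-1,-0.75,0],[-1,-0.75,0]],"turn":[[0,0,0],[0,0,0],[0,0,0],[0,0,0],[0,0,0],[0,0,0],[0,0,0],[0,0,0],[0,0,0],[0,0,0]]}' 65 30
```

```text
top 0.24 84 [0.45  0.097 0.24 ] [0.462 0.107 0.28 ] 84 [0.602 0.127 0.26 ]
top 0.28 84 [0.45  0.098 0.281] [0.461 0.106 0.319] 108 [0.602 0.127 0.3  ]
top 0.32 118 [0.45  0.098 0.321] [0.462 0.106 0.36 ] 92 [0.602 0.127 0.339]
top 0.36 74 [0.45  0.098 0.36 ] [0.462 0.106 0.384] 0 
top 0.4 0   0 
top 0.44 0   0 
top 0.48 0   0 
top 0.52 0   0 
top 0.56 0   0 
scene 0.24 345 [0.449 0.099 0.24 ] [0.459 0.111 0.28 ] 338 [0.598 0.132 0.261]
scene 0.28 409 [0.448 0.099 0.28 ] [0.458 0.111 0.32 ] 186 [0.597 0.131 0.292]
scene 0.32 476 [0.448 0.099 0.32 ] [0.458 0.111 0.36 ] 0 
scene 0.36 567 [0.448 0.099 0.36 ] [0.458 0.111 0.4  ] 0 
scene 0.4 694 [0.448 0.1   0.4  ] [0.458 0.11  0.44 ] 0 
scene 0.44 888 [0.448 0.099 0.44 ] [0.457 0.111 0.48 ] 0 
scene 0.48 1151 [0.448 0.099 0.48 ] [0.46  0.111 0.52 ] 0 
scene 0.52 422 [0.448 0.099 0.52 ] [0.461 0.11  0.533] 0 
scene 0.56 0   0 
clock: 1.35
position: [0.1722, 0.3879, 0.3818]
ee_rot: [-0.593, -0.386, 0.385, 0.593]
ft_force: [-0.6, 0.5, -0.6]
grip_width: 0.652
```

```bash
python3 -m pendant '{"offset":[[-0.06,0,-0.1],[-0.12,0,-0.2],[-0.18,0,-0.3],[-0.24,0,-0.4],[-0.3,0,-0.5],[-0.36,0,-0.6],[-0.42,0,-0.7],[-0.48,0,-0.8],[-0.52,0,-0.9],[-0.55,0,-0.93],[-0.55,0,-0.93]],"turn":[[0,0.06,0],[0,0.12,0],[0,0.19,0],[0,0.26,0],[0,0.33,0],[0,0.4,0],[0,0.47,0],[0,0.54,0],[0,0.61,0],[0,0.67,0],[0,0.67,0]]}'; python3 -c "
from h import *
st()"
```

```text
clock: 2.72
position: [0.2977, 0.2118, 0.3817]
ee_rot: [-0.673, -0.218, 0.217, 0.673]
ft_force: [-0.3, -0.1, 0.7]
grip_width: 0.652
{'clock': 2.725, 'position': [0.2977, 0.2118, 0.3817], 'ee_rot': [-0.6726, -0.2177, 0.2173, 0.6731], 'ft_force': [-0.338, -0.0967, 0.6941], 'torque': [0.0418, -0.0131, -0.0105], 'grip_width': 0.6518, 'joint_pos': [-0.9361, -0.3023, 0.1444, 1.7896, 0.0426, 1.6504, -0.1693]}
```

```bash
python3 -m pendant '{"offset":[[-0.03,0,-0.1],[-0.06,0,-0.2],[-0.09,0,-0.3],[-0.12,0,-0.4],[-0.15,0,-0.5],[-0.18,0,-0.6],[-0.21,0,-0.7],[-0.25,0,-0.8],[-0.28,0,-0.9],[-0.3,0,-0.97],[-0.3,0,-0.97]],"turn":[[0,0.06,0],[0,0.12,0],[0,0.19,0],[0,0.26,0],[0,0.33,0],[0,0.4,0],[0,0.47,0],[0,0.54,0],[0,0.61,0],[0,0.7,0],[0,0.7,0]]}'; python3 -c "
from h import *
st();print(Rt().as_matrix().round(3))"
```

```text
clock: 4.1
position: [0.3629, 0.0186, 0.3816]
ee_rot: [-0.706, -0.026, 0.026, 0.707]
ft_force: [1.2, -0.0, -0.3]
grip_width: 0.647
{'clock': 4.1, 'position': [0.3629, 0.0186, 0.3816], 'ee_rot': [-0.7063, -0.0257, 0.0256, 0.707], 'ft_force': [1.2091, -0.0131, -0.2634], 'torque': [0.0149, 0.0322, -0.0134], 'grip_width': 0.6469, 'joint_pos': [-0.7078, -0.3598, 0.3829, 1.804, 0.1317, 1.6719, -0.2614]}
[[ 0.997  0.    -0.072]
 [ 0.072  0.001  0.997]
 [ 0.    -1.     0.001]]
```

```bash
python3 -m pendant '{"offset":[[0,0,-0.1],[0,0,-0.2],[0,0,-0.3],[0.03,0,-0.4],[0.07,0,-0.5],[0.12,0,-0.6],[0.17,0,-0.7],[0.22,0,-0.75],[0.25,0,-0.77],[0.25,0,-0.77]],"turn":[[0,0.1,0],[0,0.2,0],[0,0.3,0],[0,0.4,0],[0,0.5,0],[0,0.6,0],[0,0.7,0],[0,0.78,0],[0,0.84,0],[0,0.84,0]]}'; python3 - <<'E'
from h import *
R=Rt().as_matrix(); o=manip.get_obs(); print(o['joint_pos'],R.round(3)); print((R.T@(np.array([.5225,-.2125,.28])-o['position'])/.2).round(3), 'jaw',np.degrees(np.arctan2(R[1,0],R[0,0])))
E
```

```text
clock: 5.35
position: [0.4242, -0.1311, 0.3812]
ee_rot: [-0.677, 0.205, -0.205, 0.677]
ft_force: [-0.6, 0.2, 0.5]
grip_width: 0.654
[-0.52401325 -0.18444786  0.62355152  1.66434717  0.1070521   1.62794212
 -0.49016188] [[ 0.832 -0.001  0.554]
 [-0.554  0.     0.832]
 [-0.001 -1.     0.   ]]
[ 0.635  0.505 -0.066] jaw -33.67127637747044
```

```bash
python3 -m pendant '{"offset":[[0.08,0.05,-0.01],[0.16,0.1,-0.02],[0.24,0.15,-0.03],[0.32,0.2,-0.04],[0.4,0.27,-0.05],[0.48,0.34,-0.05],[0.55,0.4,-0.06],[0.6,0.46,-0.066],[0.635,0.5,-0.066],[0.635,0.5,-0.066],[0.635,0.5,-0.066]],"turn":[[0,0.1,0],[0,0.2,0],[0,0.3,0],[0,0.4,0],[0,0.5,0],[0,0.6,0],[0,0.7,0],[0,0.78,0],[0,0.85,0],[0,0.85,0],[0,0.85,0]]}'; cat > nav.py <<'E'
from h import *
import sys
t=np.array([float(x) for x in sys.argv[1:4]]); j=float(sys.argv[4]) if len(sys.argv)>4 else None
R=Rt().as_matrix(); o=manip.get_obs(); jaw=np.degrees(np.arctan2(R[1,0],R[0,0]))
print('t',o['clock'],'pos',np.round(o['position'],4),'jaw',jaw.round(2),'tilt',np.round(R[2],4),'F',np.round(o['ft_force'],2),'M',np.round(o['torque'],3),'g',round(o['grip_width'],3)); print('q',np.round(o['joint_pos'],3))
print('offset',(R.T@(t-o['position'])/.2).round(4),'turn y',None if j is None else round(-(j-jaw)/45,4))
E
python3 nav.py .5225 -.2125 .088 -72
```

```text
clock: 6.72
position: [0.5225, -0.2123, 0.2815]
ee_rot: [-0.572, 0.415, -0.415, 0.573]
ft_force: [0.5, 0.5, 1.2]
grip_width: 0.651
t 6.725 pos [ 0.5225 -0.2123  0.2815] jaw -71.86 tilt [-6.e-04 -1.e+00  0.e+00] F [0.47 0.49 1.2 ] M [ 0.003 -0.051  0.009] g 0.651
q [-0.381  0.206  0.805  1.584 -0.151  1.415 -0.817]
offset [ 1.500e-03  9.677e-01 -3.000e-04] turn y 0.0031
```

```bash
python3 -m pendant '{"offset":[[0,0.1,0],[0,0.2,0],[0,0.3,0],[0,0.4,0],[0,0.5,0],[0,0.6,0],[0,0.68,0],[0,0.74,0],[0,0.77,0],[0,0.77,0]],"turn":[[0,0,0],[0,0,0],[0,0,0],[0,0,0],[0,0,0],[0,0,0],[0,0,0],[0,0,0],[0,0,0],[0,0,0]]}'; python3 - <<'E'
from h import *
import subprocess
p,d=snap('scene','s1'); cv2.imwrite('pics/s1c.png',cv2.resize(p[150:330,170:370,::-1],None,fx=3.2,fy=3.2,interpolation=cv2.INTER_CUBIC))
E
python3 nav.py .5225 -.2125 .088 -72
```

```text
clock: 7.98
position: [0.5224, -0.2122, 0.1275]
ee_rot: [-0.572, 0.415, -0.415, 0.573]
ft_force: [0.2, 0.4, -0.1]
grip_width: 0.651
t 8.025 pos [ 0.5226 -0.2123  0.1278] jaw -71.86 tilt [-4.e-04 -1.e+00  3.e-04] F [-0.1   0.29  0.43] M [-0.055 -0.006  0.043] g 0.646
q [-0.327  0.343  0.761  1.786 -0.261  1.116 -0.733]
offset [ 0.0006  0.1991 -0.0009] turn y 0.0031
```

View pics/s1c.png

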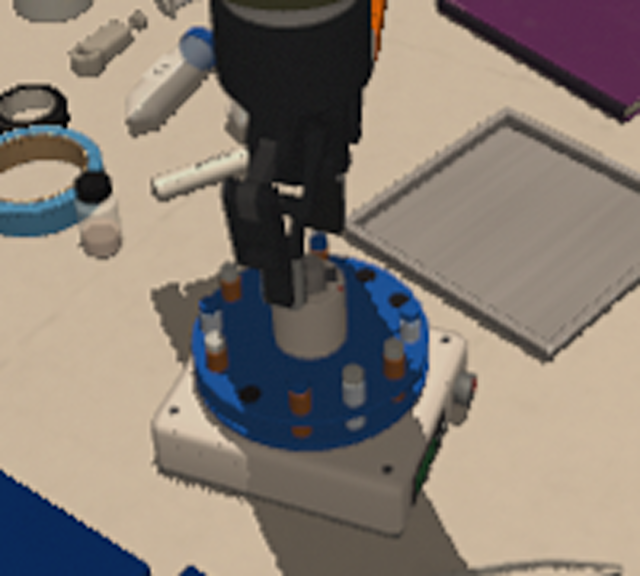

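```bash
python3 -m pendant '{"offset":[[0,0.04,0],[0,0.08,0],[0,0.12,0],[0,0.16,0],[0,0.18,0],[0,0.19,0],[0,0.19,0]],"turn":[[0,0,0],[0,0,0],[0,0,0],[0,0,0],[0,0,0],[0,0,0],[0,0,0]]}' - 20;python3 nav.py .5225 -.2125 .088 -72;  python3 -m pendant '{"offset":[[0,0,0],[0,0,0],[0,0,0],[0,0,0],[0,0,0],[0,0,0]],"turn":[[0,0,0],[0,0,0],[0,0,0],[0,0,0],[0,0,0],[0,0,0]]}' 50 20; python3 nav.py .5225 -.2125 .088 -72; python3 -c "
from h import *
p,d=snap('scene','s2'); cv2.imwrite('pics/s2c.png',cv2.resize(p[190:290,210:320,::-1],None,fx=5.5,fy=5.5,interpolation=cv2.INTER_CUBIC))"
```

```text
clock: 8.9
position: [0.5227, -0.2124, 0.0898]
ee_rot: [-0.572, 0.415, -0.415, 0.573]
ft_force: [0.2, -0.6, -0.7]
grip_width: 0.648
t 8.9 pos [ 0.5227 -0.2124  0.0898] jaw -71.86 tilt [-4.e-04 -1.e+00  2.e-04] F [ 0.18 -0.57 -0.66] M [-0.006 -0.02  -0.021] g 0.648
q [-0.303  0.392  0.738  1.819 -0.302  1.045 -0.704]
offset [ 0.0004  0.0092 -0.001 ] turn y 0.0031
clock: 9.65
position: [0.5227, -0.2124, 0.0898]
ee_rot: [-0.572, 0.415, -0.415, 0.573]
ft_force: [-0.6, 0.1, 0.1]
grip_width: 0.499
t 9.65 pos [ 0.5227 -0.2124  0.0898] jaw -71.86 tilt [-3.e-04 -1.e+00  3.e-04] F [-0.61  0.1   0.07] M [ 0.011  0.027 -0.006] g 0.499
q [-0.303  0.392  0.738  1.819 -0.302  1.045 -0.704]
offset [ 0.0003  0.0092 -0.001 ] turn y 0.0031
```

View pics/s2c.png

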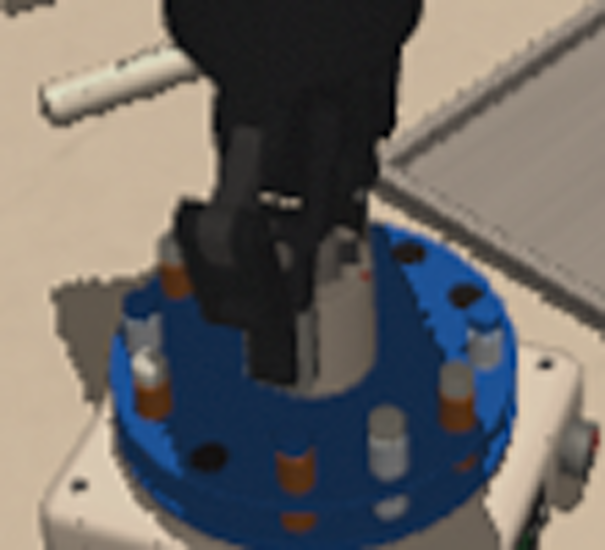

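```bash
python3 -m pendant '{"offset":[[0,0,0],[0,0,0],[0,0,0],[0,0,0]],"turn":[[0,0,0],[0,0,0],[0,0,0],[0,0,0]]}' 40 20; python3 nav.py .5225 -.2125 .088 -72
```

```text
clock: 10.2
position: [0.5228, -0.2123, 0.09]
ee_rot: [-0.572, 0.415, -0.415, 0.573]
ft_force: [-1.7, 1.5, 3.8]
grip_width: 0.466
t 10.2 pos [ 0.5228 -0.2123  0.09  ] jaw -71.86 tilt [-4.e-04 -1.e+00  5.e-04] F [-1.7   1.51  3.78] M [ 0.294  0.295 -0.029] g 0.466
q [-0.304  0.392  0.738  1.819 -0.303  1.046 -0.704]
offset [ 0.0005  0.0098 -0.0015] turn y 0.0031
```

```bash
python3 -m pendant '{"offset":[[0,0,0],[0,0,0],[0,-0.003,0],[0,-0.006,0],[0,-0.006,0],[0,-0.006,0]],"turn":[[0,0,0],[0,0,0],[0,0,0],[0,0,0],[0,0,0],[0,0,0]]}' 40 45; python3 nav.py .5225 -.2125 .088 -72
```

```text
clock: 10.95
position: [0.5226, -0.2123, 0.091]
ee_rot: [-0.572, 0.415, -0.415, 0.573]
ft_force: [0.2, -0.0, -3.0]
grip_width: 0.459
t 10.95 pos [ 0.5226 -0.2123  0.091 ] jaw -71.87 tilt [-5.e-04 -1.e+00  1.e-04] F [ 0.19 -0.05 -3.01] M [-0.02   0.067  0.004] g 0.459
q [-0.304  0.391  0.739  1.819 -0.301  1.048 -0.705]
offset [ 0.0008  0.0148 -0.0008] turn y 0.003
```

```bash
python3 -m pendant '{"offset":[[0,0,0],[0,0,0],[0,0,0],[0,0,0],[0,0,0],[0,0,0],[0,0,0],[0,0,0],[0,0,0]],"turn":[[0,-0.05,0],[0,-0.1,0],[0,-0.16,0],[0,-0.22,0],[0,-0.28,0],[0,-0.34,0],[0,-0.39,0],[0,-0.39,0],[0,-0.39,0]]}'; python3 nav.py .5225 -.2125 .088 -54.4;python3 -c "
from h import *
p,d=snap('scene','s3'); cv2.imwrite('pics/s3c.png',cv2.resize(p[215:275,235:310,::-1],None,fx=8,fy=8,interpolation=cv2.INTER_CUBIC))"
```

```text
clock: 12.08
position: [0.5226, -0.2124, 0.091]
ee_rot: [-0.629, 0.323, -0.323, 0.629]
ft_force: [-0.2, -0.4, -2.0]
grip_width: 0.462
t 12.075 pos [ 0.5226 -0.2124  0.091 ] jaw -54.34 tilt [-4.e-04 -1.e+00  3.e-04] F [-0.19 -0.42 -1.98] M [-0.026  0.029  0.022] g 0.462
q [-0.257  0.376  0.678  1.816 -0.27   1.043 -0.424]
offset [ 0.0004  0.0148 -0.0008] turn y 0.0013
```

View pics/s3c.png

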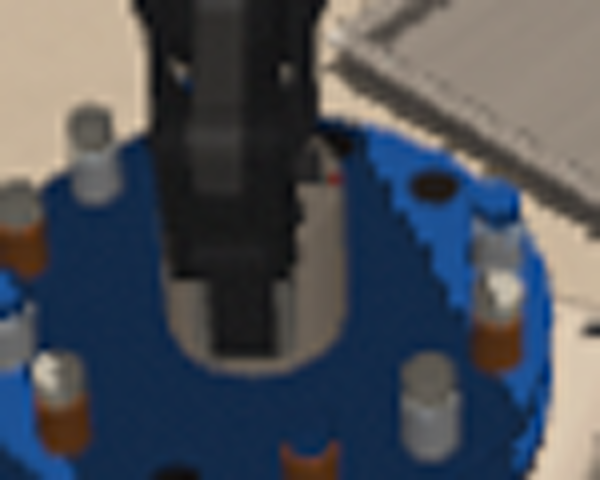

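```bash
python3 -m pendant '{"offset":[[0,-0.002,0],[0,-0.004,0],[0,-0.006,0],[0,-0.007,0],[0,-0.007,0]],"turn":[[0,0,0],[0,0,0],[0,0,0],[0,0,0],[0,0,0]]}'; python3 nav.py .5225 -.2125 .088 -54.4
```

```text
clock: 12.75
position: [0.5226, -0.2123, 0.0924]
ee_rot: [-0.629, 0.323, -0.323, 0.629]
ft_force: [-0.3, 0.2, -3.2]
grip_width: 0.458
t 12.75 pos [ 0.5226 -0.2123  0.0924] jaw -54.34 tilt [-4.e-04 -1.e+00  3.e-04] F [-0.35  0.19 -3.16] M [0.003 0.017 0.016] g 0.458
q [-0.258  0.374  0.678  1.815 -0.269  1.046 -0.425]
offset [ 0.0004  0.022  -0.0009] turn y 0.0014
```

Risen 2.4 mm in total, with only the weight showing. I'll continue in small steps.

```bash
python3 -m pendant '{"offset":[[0,-0.002,0],[0,-0.004,0],[0,-0.005,0],[0,-0.005,0]],"turn":[[0,0,0],[0,0,0],[0,0,0],[0,0,0]]}'; python3 nav.py .5225 -.2125 .088 -54.4
```

```text
clock: 13.25
position: [0.5226, -0.2123, 0.0934]
ee_rot: [-0.629, 0.323, -0.323, 0.629]
ft_force: [-0.2, -0.5, -2.7]
grip_width: 0.461
t 13.25 pos [ 0.5226 -0.2123  0.0934] jaw -54.33 tilt [-4.e-04 -1.e+00  3.e-04] F [-0.25 -0.55 -2.67] M [ 0.007 -0.039 -0.06 ] g 0.461
q [-0.258  0.373  0.679  1.814 -0.268  1.048 -0.426]
offset [ 0.0004  0.0269 -0.0011] turn y 0.0015
```

```bash
python3 -m pendant '{"offset":[[0,-0.005,0],[0,-0.01,0],[0,-0.02,0],[0,-0.03,0],[0,-0.04,0],[0,-0.05,0],[0,-0.05,0]],"turn":[[0,0,0],[0,0,0],[0,0,0],[0,0,0],[0,0,0],[0,0,0],[0,0,0]]}'; python3 nav.py .5226 -.2123 .178 -54.33
```

```text
clock: 14.12
position: [0.5227, -0.2123, 0.1036]
ee_rot: [-0.629, 0.323, -0.323, 0.629]
ft_force: [-1.0, -0.2, -2.1]
grip_width: 0.46
t 14.125 pos [ 0.5227 -0.2123  0.1036] jaw -54.33 tilt [-2.e-04 -1.e+00  5.e-04] F [-0.96 -0.24 -2.06] M [-0.042  0.028  0.01 ] g 0.46
q [-0.264  0.359  0.684  1.806 -0.257  1.067 -0.434]
offset [-7.000e-04 -3.722e-01 -2.000e-04] turn y -0.0001
```

```bash
python3 -m pendant '{"offset":[[0,-0.015,0],[0,-0.03,0],[0,-0.045,0],[0,-0.06,0],[0,-0.075,0],[0,-0.09,0],[0,-0.105,0],[0,-0.12,0],[0,-0.135,0],[0,-0.15,0],[0,-0.16,0],[0,-0.16,0]],"turn":[[0,0,0],[0,0,0],[0,0,0],[0,0,0],[0,0,0],[0,0,0],[0,0,0],[0,0,0],[0,0,0],[0,0,0],[0,0,0],[0,0,0]]}'; python3 nav.py .5226 -.2123 .178 -54.33
```

```text
clock: 15.62
position: [0.5228, -0.2124, 0.1357]
ee_rot: [-0.629, 0.323, -0.323, 0.629]
ft_force: [0.8, 0.6, -3.6]
grip_width: 0.462
t 15.625 pos [ 0.5228 -0.2124  0.1357] jaw -54.33 tilt [-0.e+00 -1.e+00  7.e-04] F [ 0.77  0.61 -3.57] M [ 0.03  -0.058  0.03 ] g 0.462
q [-0.281  0.319  0.7    1.776 -0.226  1.127 -0.456]
offset [-0.001  -0.2114 -0.0004] turn y -0.0001
```

```bash
python3 -m pendant '{"offset":[[0,-0.02,0],[0,-0.04,0],[0,-0.06,0],[0,-0.08,0],[0,-0.1,0],[0,-0.12,0],[0,-0.14,0],[0,-0.16,0],[0,-0.18,0],[0,-0.2,0],[0,-0.23,0],[0,-0.23,0]],"turn":[[0,0,0],[0,0,0],[0,0,0],[0,0,0],[0,0,0],[0,0,0],[0,0,0],[0,0,0],[0,0,0],[0,0,0],[0,0,0],[0,0,0]]}'; python3 nav.py .5167 -.4354 .22 -54.33;python3 -c "
from h import *
p,d=snap('scene','s4'); cv2.imwrite('pics/s4c.png',cv2.resize(p[120:320,170:400,::-1],None,fx=2.8,fy=2.8,interpolation=cv2.INTER_CUBIC))"
```

```text
clock: 17.12
position: [0.523, -0.2125, 0.1823]
ee_rot: [-0.629, 0.322, -0.323, 0.629]
ft_force: [-0.8, 0.4, -2.8]
grip_width: 0.461
t 17.125 pos [ 0.523  -0.2125  0.1823] jaw -54.33 tilt [ 6.0e-04 -1.0e+00  1.4e-03] F [-0.78  0.36 -2.82] M [-0.027  0.003 -0.001] g 0.461
q [-0.3    0.269  0.716  1.725 -0.188  1.217 -0.485]
offset [ 0.887  -0.1889 -0.6753] turn y -0.0001
```

View pics/s4c.png

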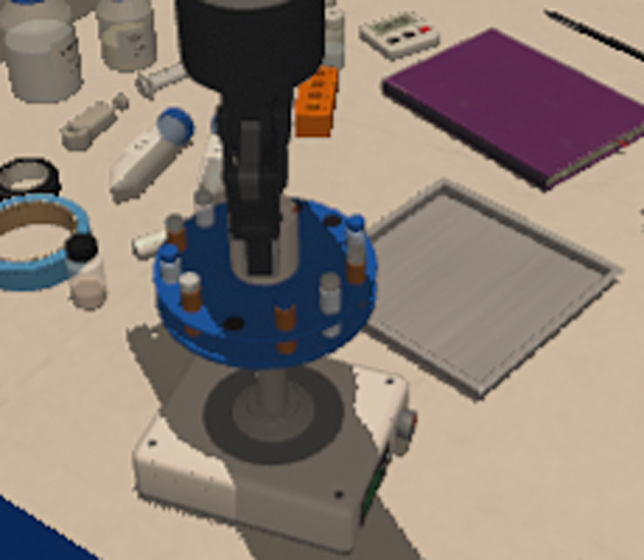

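```bash
python3 -m pendant '{"offset":[[0,-0.05,0],[0,-0.1,0],[0.07,-0.12,-0.05],[0.16,-0.12,-0.12],[0.26,-0.12,-0.2],[0.37,-0.12,-0.28],[0.48,-0.12,-0.365],[0.59,-0.12,-0.45],[0.7,-0.12,-0.53],[0.8,-0.12,-0.61],[0.86,-0.12,-0.655],[0.887,-0.12,-0.675]],"turn":[[0,0,0],[0,0,0],[0,0,0],[0,0,0],[0,0,0],[0,0,0],[0,0,0],[0,0,0],[0,0,0],[0,0,0],[0,0,0],[0,0,0]]}'; python3 nav.py .5167 -.4354 .06 -54.33;python3 - <<'E'
from h import *
p,d=snap('top','t5'); 
hsv=cv2.cvtColor(p,cv2.COLOR_RGB2HSV)
g=((hsv[...,0]>100)&(hsv[...,0]<125)&(hsv[...,1]>120)).astype(np.uint8); roi=np.zeros_like(g); roi[170:290,275:400]=1
c=max(cv2.findContours(g*roi,0,2)[0],key=cv2.contourArea); e=cv2.fitEllipse(cv2.convexHull(c)); z=manip.get_obs()['position'][2]-.032+.024; print(e,onplane('top',*e[0],z))
E
```

```text
clock: 18.68
position: [0.5161, -0.4364, 0.2057]
ee_rot: [-0.629, 0.323, -0.323, 0.629]
ft_force: [0.9, -0.4, -3.0]
grip_width: 0.458
t 18.675 pos [ 0.5161 -0.4364  0.2057] jaw -54.39 tilt [ 1.e-04 -1.e+00  5.e-04] F [ 0.91 -0.4  -3.  ] M [ 0.027  0.008 -0.023] g 0.458
q [ 0.131  0.541  0.744  1.379 -0.365  1.361 -0.07 ]
offset [-0.0026  0.7285  0.0049] turn y -0.0014
((343.9564514160156, 224.40260314941406), (61.68901443481445, 67.89740753173828), 55.08186721801758) [ 0.52170695 -0.4307071   0.19769653]
```

```bash
python3 -m pendant '{"offset":[[0,0.06,0],[0,0.13,0],[0,0.2,0],[0,0.28,0],[0,0.36,0],[0,0.44,0],[0,0.52,0],[0,0.6,0],[0,0.67,0],[0,0.73,0],[0,0.77,0],[0,0.79,0]],"turn":[[0,0,0],[0,0,0],[0,0,0],[0,0,0],[0,0,0],[0,0,0],[0,0,0],[0,0,0],[0,0,0],[0,0,0],[0,0,0],[0,0,0]]}'; python3 nav.py .5167 -.4354 .035 -54.33;python3 -c "
from h import *
p,d=snap('scene','s6'); cv2.imwrite('pics/s6c.png',cv2.resize(p[130:330,200:430,::-1],None,fx=2.8,fy=2.8,interpolation=cv2.INTER_CUBIC))"
```

```text
clock: 20.23
position: [0.5163, -0.4365, 0.0473]
ee_rot: [-0.629, 0.323, -0.323, 0.629]
ft_force: [1.3, 0.1, -2.0]
grip_width: 0.459
t 20.225 pos [ 0.5163 -0.4365  0.0473] jaw -54.39 tilt [ 2.e-04 -1.e+00  4.e-04] F [ 1.25  0.06 -1.99] M [0.018 0.019 0.014] g 0.459
q [ 0.168  0.68   0.669  1.53  -0.455  1.092 -0.008]
offset [-0.0033  0.0617  0.0051] turn y -0.0013
```

View pics/s6c.png

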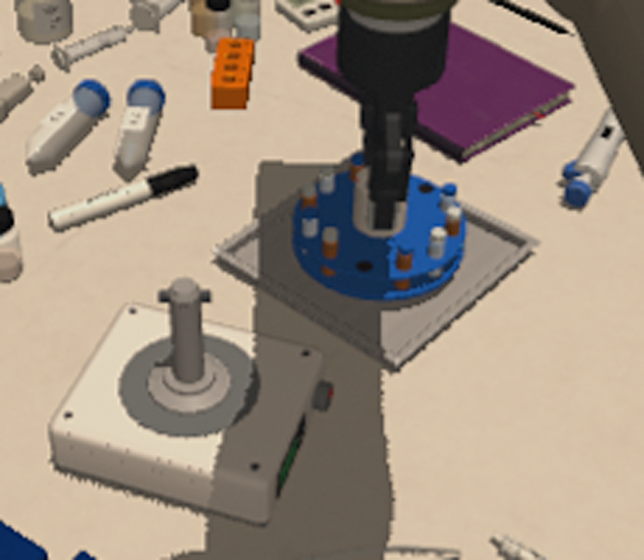

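```bash
python3 -m pendant '{"offset":[[0,0.01,0],[0,0.02,0],[0,0.03,0],[0,0.038,0],[0,0.045,0],[0,0.05,0],[0,0.055,0],[0,0.055,0]],"turn":[[0,0,0],[0,0,0],[0,0,0],[0,0,0],[0,0,0],[0,0,0],[0,0,0],[0,0,0]]}'; python3 nav.py .5167 -.4354 .035 -54.33
```

```text
clock: 21.28
position: [0.5161, -0.4364, 0.036]
ee_rot: [-0.629, 0.323, -0.323, 0.629]
ft_force: [-0.2, 1.7, -3.2]
grip_width: 0.464
t 21.275 pos [ 0.5161 -0.4364  0.036 ] jaw -54.38 tilt [-2.e-04 -1.e+00  2.e-04] F [-0.17  1.7  -3.19] M [ 0.009  0.03  -0.028] g 0.464
q [ 0.172  0.693  0.662  1.536 -0.463  1.074 -0.003]
offset [-0.0023  0.005   0.0052] turn y -0.0012
```

```bash
python3 -m pendant '{"offset":[[0,0.002,0],[0,0.004,0],[0,0.005,0],[0,0.005,0]],"turn":[[0,0,0],[0,0,0],[0,0,0],[0,0,0]]}'; python3 nav.py .5167 -.4354 .035 -54.33
```

```text
clock: 21.78
position: [0.5162, -0.4365, 0.0353]
ee_rot: [-0.629, 0.323, -0.323, 0.629]
ft_force: [-1.5, 0.9, 0.8]
grip_width: 0.463
t 21.775 pos [ 0.5162 -0.4365  0.0353] jaw -54.39 tilt [ 0.e+00 -1.e+00  4.e-04] F [-1.53  0.86  0.77] M [0.316 0.269 0.007] g 0.463
q [ 0.173  0.693  0.661  1.536 -0.464  1.073 -0.003]
offset [-0.0029  0.0015  0.0053] turn y -0.0013
```

```bash
python3 -m pendant '{"offset":[[0,0,0],[0,0,0],[0,0,0],[0,0,0],[0,0,0],[0,0,0]],"turn":[[0,0,0],[0,0,0],[0,0,0],[0,0,0],[0,0,0],[0,0,0]]}' 65 20; python3 nav.py .5167 -.4354 .035 -54.33;  python3 -m pendant '{"offset":[[0,-0.02,0],[0,-0.05,0],[0,-0.1,0],[0,-0.2,0],[0,-0.3,0],[0,-0.4,0],[0,-0.5,0],[0,-0.6,0],[0,-0.7,0],[0,-0.8,0],[0,-0.9,0],[0,-0.9,0]],"turn":[[0,0,0],[0,0,0],[0,0,0],[0,0,0],[0,0,0],[0,0,0],[0,0,0],[0,0,0],[0,0,0],[0,0,0],[0,0,0],[0,0,0]]}'; python3 nav.py .5167 -.4354 .035 -54.33; python3 - <<'E'
from h import *
p,d=snap('scene','s7'); cv2.imwrite('pics/s7.png',p[:,:,::-1])
p,d=snap('top','t7')
for n,f in [('scene','s7')]:
    W,P=cloud(n,f,0,560,0,420)
    h=cv2.cvtColor(P.reshape(1,-1,3),cv2.COLOR_RGB2HSV)[0]
    s=(h[:,0]>100)&(h[:,0]<125)&(h[:,1]>120)&(np.hypot(W[:,0]-.517,W[:,1]+.436)<.063)&(W[:,2]>.02)&(W[:,2]<.035)
    q=W[s]; A=np.c_[q[:,:2]-[.517,-.436],np.ones(len(q))]; k=np.linalg.lstsq(A,q[:,2],rcond=None)[0]; print('deck plane slope deg',np.degrees(k[:2]).round(2),'z',k[2].round(4),len(q))
E
```

```text
clock: 22.52
position: [0.5162, -0.4365, 0.0353]
ee_rot: [-0.629, 0.323, -0.323, 0.629]
ft_force: [0.4, 0.5, -0.1]
grip_width: 0.653
t 22.525 pos [ 0.5162 -0.4365  0.0353] jaw -54.39 tilt [ 0.e+00 -1.e+00  4.e-04] F [ 0.41  0.53 -0.14] M [0.028 0.032 0.01 ] g 0.653
q [ 0.173  0.693  0.661  1.536 -0.463  1.073 -0.003]
offset [-0.0029  0.0015  0.0052] turn y -0.0012
clock: 24.02
position: [0.5166, -0.4372, 0.2172]
ee_rot: [0.629, -0.322, 0.324, -0.629]
ft_force: [0.3, -0.5, 0.9]
grip_width: 0.651
t 24.025 pos [ 0.5166 -0.4372  0.2172] jaw -54.39 tilt [ 0.0026 -1.      0.0012] F [ 0.29 -0.46  0.85] M [-0.024 -0.     0.018] g 0.651
q [ 0.131  0.535  0.749  1.363 -0.362  1.379 -0.073]
offset [-0.0093  0.9111  0.0046] turn y -0.0014
deck plane slope deg [-0.08 -0.04] z 0.0256 871
```

View pics/s7.png

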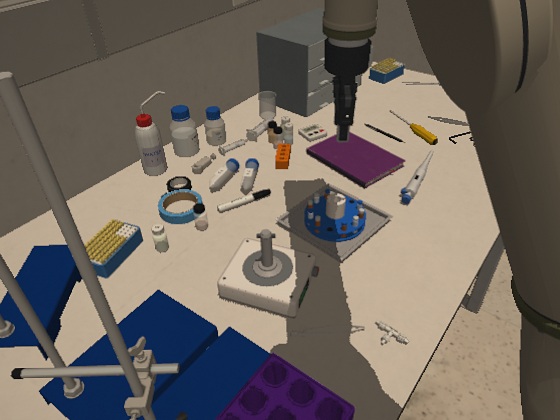

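```bash
python3 -m pendant '{"offset":[[0,0,0],[0,0,0],[0,0,0]],"turn":[[0,0,0],[0,0,0],[0,0,0]]}'; python3 -c "
from workcell import manip
print(manip.hand_in())"
```

```text
clock: 24.5
position: [0.516, -0.4363, 0.2145]
ee_rot: [-0.629, 0.323, -0.323, 0.629]
ft_force: [-0.5, 0.5, 0.1]
grip_width: 0.652
the job is handed in; nothing more can be done
None
```

The carousel is off the spindle and standing flat in the steel tray, and the job was handed in at 24.5 s.

**What I did:** I gripped the hub, lifted it 1 mm so the arm carried only its weight, and turned it about 17.5° counter-clockwise. I felt the keyways come under the pin in sub-2 mm steps, then slid the hub straight up 92 mm. I carried it level to the tray, lowered it until it just touched, opened the fingers and withdrew upward.

**Forces:** every wrist reading taken at the end of a move stayed within about 4 N, including the turn and the slide past the pin. I had no reading within a move.

**Last checks:**
- **Carousel:** the upper deck's slope is under 0.1°. Its measured height was 25.6 mm against 27 mm expected, which is within the camera's error.
- **Robot:** it is well clear of everything, with no force showing at the wrist.
- **Other things:** they look unmoved in the last picture, though the tweezers lay in the arm's shadow and were harder to see.
- **Disagreement:** while the carousel hung over the tray, the top-camera fit of its centre differed from the arm's pose by about 6 mm on each axis. The gripper hid part of the rim, so I trusted the arm's pose; the tray leaves about 17 mm all round.

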